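# Fit the handle to a battery isolator switch

## Task

Fit the loose black handle onto the D-shaped shaft of the battery isolator switch: find by feel how the shaft is turned, then push the handle straight down until it snaps fully home, and let go. Go gently, never forcing the switch, and leave the other things on the bench where they are.

Things in the scene. Friction and masses are not known exactly. Their poses are not given: they have to be found in the camera images.
- switch: Battery isolator switch, fixed: steel plate 120 x 120 x 6 mm, round black housing (72 mm across, top at 46 mm), on it a round boss (38 mm across) topped by a rubber washer (its top at 52 mm; it gives 1 mm per 10 N). Origin: centre of the plate's underside, on the shaft's axis; z up. Brass studs stick out along y to 56 mm. Two small ribs, 5 mm high, on the housing's rim, 1.55 rad either side of x.
- shaft_base (a point): Foot of the upright steel D-shaft, on its axis at the washer's top. Its axes are the switch's and do not show how the shaft is turned: at the start the flat faces anywhere within 1.2 rad either side of the switch's x, to be felt or seen. It turns against 0.12 N m of friction (stops at 1.45 rad either side) and gives 1 mm per 6 N downwards, 3 mm at most. Over 40 N on the switch is forcing it.
- shaft_top (a point): Centre of the shaft's top, 20 mm above shaft_base. The shaft is 20 mm across, with one flat 3 mm from its axis, not bevelled. A sprung ball stands 2.8 mm out of its round side, opposite the flat, 8 mm above the washer; the handle snaps over it. An aligned handle slides freely down to about 11 mm above its seat, then needs 5 to 12 N, and snaps in the last 3 mm.
- handle_center (a point): Centre, half-way up, of the loose black plastic handle, standing upright on the bench: 54 mm long, 32 mm wide between two parallel flat sides (the grip), 44 mm tall, 100 to 200 g. x points to its nose: it reaches 34 mm ahead of this point, tapering over the last 18 mm to 10 mm wide, and 20 mm behind (blunt end). A white line on top runs along x. y across, z up.
- handle_bore (a point): Mouth of the D bore in the handle's underside, 22 mm below its centre; the bore is 22 mm deep with 0.8 mm play round the shaft (1 mm at the flat) and, round side only, a 1.9 mm bevel at the mouth. Its flat is on the nose side: fitted, the nose points where the shaft's flat faces, 0.12 rad of turning play either way. Not aligned, it rides on shaft_top; fully home, the mouth is at shaft_base.
- carton: Bystander: a small cardboard carton, 110 x 80 x 55 mm; origin at the centre of its underside.
- wrench: Bystander: a steel wrench lying flat, 190 mm long along its x; origin near its middle.
- bearing: Bystander: a steel bearing ring, 52 mm across, 16 mm high; origin at the centre of its underside.
Not all that is in view belongs to the job. Several things have the shape of the switch; the one meant has the colours described above. Of the things that look like the part that bears handle_center, the larger one is meant.

How it is judged:
At the end, for the whole second after the job is handed in: The handle is snapped fully home on the shaft (within 2 mm of its full depth, within 3 mm of the shaft's axis, upright within 0.08 rad), at rest and released (z of handle_center in the frame of switch below 0.076 m and horizontal distance between handle_center and shaft_base below 0.003 m and angle between handle_center's own z axis and vertical below 0.08 rad and linear speed of handle below 0.02 m/s); the robot touches nothing.
It fails at once if the switch is forced: more than 40 N on it (contact force between switch and anything else above 40 N).
It fails at once if the carton is pushed more than 20 mm from its place (distance of carton from where it was at the start of the episode above 0.02 m).
It fails at once if the wrench is pushed more than 20 mm from its place (distance of wrench from where it was at the start of the episode above 0.02 m).
It fails at once if the bearing is pushed more than 20 mm from its place (distance of bearing from where it was at the start of the episode above 0.02 m).
It also fails if it takes over 72 s, if anything falls off the work surface, if the arm or the gripper's body presses on something with over 40 N, if the wrist force passes 120 N, or if a joint passes its speed limit or range.

## Robot

A 6-joint arm with a two-finger parallel gripper is mounted at the origin on the work surface. World frame = base frame: x ahead of the robot, y to its left, z up, the work surface at z = 0. Lengths are in m, angles in rad, forces in N, time in s.
With the tool pointing down it reaches from about 0.425 to 0.95 m from the base axis. Payload 3.5 kg.
Tool frame: the origin (TCP) lies midway between the tips of the shut fingers; the grasp point (between the pads) lies 19 mm behind it; z points along the fingers, y is the line along which they close (so a half turn about z gives the same grasp; the last joint's range is limited). The gripper opens to 85 mm and grips with 20 to 120 N. Pads are 22 mm wide; open, the fingers measure 114 mm over their backs; the gripper's body (76 mm by 85 mm) begins 54 mm behind the grasp point. The pads swing forward as they close: fully open they stand 13 mm farther back than shut.
Start: joints at [1.123, 0.286, 1.577, -0, 1.279, -0.15], TCP at [0.198, 0.645, 0.231] pointing down, gripper open.
Joint ranges: [-2.77, 2.77], [-0.9, 2.22], [0.21, 2.48], [-1.53, 4.67], [0.24, 2.81], [-2.84, 2.84]. Speed limits (rad/s): [2.79, 2.79, 3.14, 3.14, 3.14, 3.14].

## Interface

Orientations are given as a unit quaternion [x, y, z, w].
In Python, from plant import * gives the robot as it stands.
- The arm moves only by the tool move_arm, never from a script. Its argument "moves" is a list of rows, each a list of 3 entries, a list of its own where there are three numbers: the opening, from 0 (shut) to 1 (fully open), then the shift along the tool's x, y, z in m, then the turn, a rotation vector about the tool's x, y, z in rad. A call has exactly 10 rows; each row shifts and turns the commanded pose from where the row before left it, along the tool's axes as they then stand; what a row does not reach is not made up. A row lasts 1/12 s, in which the tool goes at most 41.7 mm and 7.16 degrees, less where a joint would pass 70% of its speed; a pose out of reach is approached as far as the arm can. A call is refused whole if a number of a shift passes 0.0417 or a number of a turn 0.125, either way. A call with a gripper value outside its range is refused whole. The fingers move at their own pace and stop on an object; "grip_force" is the grip in N (left out, the last holds). Time passes only in rows, so rows that do not move let the fingers close, or fill a call up. It gives the time, the measured TCP pose, the force, the opening and the grip force at its end, in the units of the state.
- get_state(): the state, without advancing time (a new reading comes with each control period).
- read_camera(name): name is "side" or "top" or "wrist"; returns the picture (400x640x3 uint8, red, green, blue); there is no depth.
- camera_params(name): a dict with "fx", "fy", "cx", "cy" (pixels), "rvec" (rotation vector, rad) and "tvec" (3), from world to camera coordinates, as OpenCV has them; the wrist camera has in their place "tool_from_camera" (4x4, takes a point from camera to tool coordinates, whose origin is the TCP and whose axes are the flange's). Camera axes: x right, y down, z forward; pixel columns grow to the right and rows downward; lengths in m; the calibration is good to about 2 mm. A picture is of the moment at which its call begins: read the wrist's pose just before it. camera_params takes no time and is no camera call.
- sign_off(): hands the job in; it is judged then, once.
The state is a dict: "time": time; "qpos": joint angles; "dq": joint speeds; "joint_efforts": joint torques, N m; "eef_pos": TCP position; "tcp_rot": TCP orientation; "contact_force": force on the tool from outside, world axes, zero at the start; "wrist_torque": the same for the moment, N m; "opening": opening from 0.0 (shut) to 1.0 (fully open); "finger_force": force on a finger pad.
Only numpy, scipy, OpenCV 4.12 (cv2) and the standard library are available. Lean on these libraries where they do the work, as an engineer would, in place of code of your own. Each camera call takes 0.05 s, during which the arm holds its last target. There are 200 camera calls.

## Working session

There is one attempt and no reset: what is moved stays moved. The work goes in short steps, Python scripts to look and compute and a tool call to move; the robot and the scene stay as the last step left them, time stands still between calls to the robot, and variables do not carry over. Pictures are saved under pics/ and viewed, at most 10 in all, crops included, and the job is handed in when it is done.

Besides the shell and the picture viewer there is one more tool, called after "Emit:" by a JSON object that holds its "op" and its "data", one argument or row to a line. move_arm: Moves the arm, as the interface text tells. Its arguments: {"type":"object","properties":{"moves":{"type":"array"},"grip_force":{"type":"number"}},"required":["moves"]}

```bash
mkdir -p pics; ls
cat > h.py <<'E'
from plant import *
import numpy as np, cv2
from scipy.spatial.transform import Rotation as R
def cam(n):
    p=camera_params(n); K=np.array([[p["fx"],0,p["cx"]],[0,p["fy"],p["cy"]],[0,0,1.]])
    if n=="wrist":
        s=get_state(); T=np.eye(4); T[:3,:3]=R.from_quat(s["tcp_rot"]).as_matrix(); T[:3,3]=s["eef_pos"]
        C=T@np.array(p["tool_from_camera"]); return K,C[:3,:3],C[:3,3]
    Rm=R.from_rotvec(np.ravel(p["rvec"])).as_matrix(); return K,Rm.T,-Rm.T@np.ravel(p["tvec"])
def ray(c,uv,z):
    K,Rw,o=c; d=Rw@np.linalg.inv(K)@np.array([uv[0],uv[1],1.]); return o+d*(z-o[2])/d[2]
def proj(c,P):
    K,Rw,o=c; q=K@(Rw.T@(np.array(P)-o)); return q[:2]/q[2]
def save(n,f):
    im=read_camera(n); cv2.imwrite(f,im[:,:,::-1]); return im
E
python3 - <<'E'
from h import *
s=get_state(); print(s)
a=save("top","pics/top0.png"); b=save("side","pics/side0.png")
for n in ("top","side"):
    c=cam(n); print(n,c[2],c[1][:,2],c[0][0,0])
cv2.imwrite("pics/both.png",cv2.resize(np.vstack([a,b])[:,:,::-1],None,fx=.75,fy=.75))
E
```

```text
pics
{'time': 0.0, 'qpos': array([ 1.12302059e+00,  2.87182011e-01,  1.57818843e+00,  2.79381240e-05,
        1.27857426e+00, -1.49987530e-01]), 'dq': array([ 0.00031542,  0.00042396,  0.00031386,  0.0001883 ,  0.00072674,
       -0.00038228]), 'joint_efforts': array([-1.10425332e-03, -4.05974042e+01, -2.92631990e+01, -1.71241122e-04,
        5.70982753e-03, -7.96988246e-06]), 'eef_pos': array([0.19771992, 0.64470806, 0.22993008]), 'tcp_rot': array([ 1.48348455e-01,  9.88934453e-01, -1.11994951e-03, -3.59061542e-04]), 'contact_force': array([ 0.49618566,  0.10482665, -0.34196876]), 'wrist_torque': array([0.04045956, 0.03733939, 0.04697687]), 'finger_force': 0.0, 'opening': 0.9985297537329133}
top [0.40764874 0.01489228 1.20588175] [ 0.10850736  0.01283092 -0.99401284] 455.63591594264096
side [ 0.18024671 -0.46482557  0.8081757 ] [ 0.37943674  0.49134419 -0.7839698 ] 489.502506841649
```

View pics/both.png

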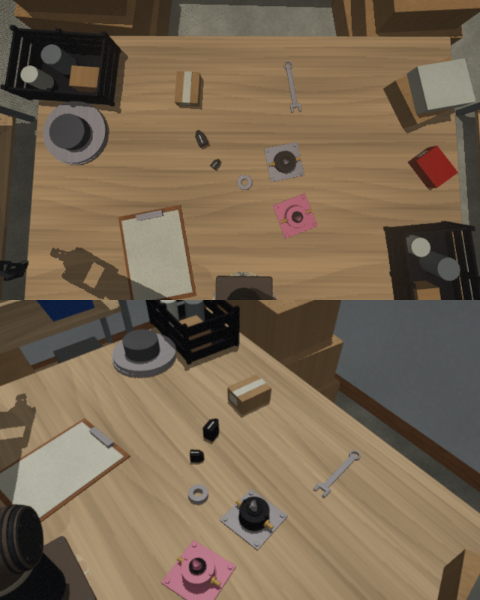

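The top view (full-size pixels) shows two switch shapes: black on a grey plate at (380,215), and pink at (393,288). The black and steel one matches the description. There are two handle-like parts at (268,185) and (287,219), and the first looks larger. One enlarged crop should confirm both choices.

Run:
```python
from h import *
a=cv2.imread("pics/top0.png"); b=cv2.imread("pics/side0.png")
f=lambda i,u,v,w,h:cv2.resize(i[v:v+h,u:u+w],(400,300),interpolation=cv2.INTER_CUBIC)
cv2.imwrite("pics/crop.png",np.vstack([np.hstack([f(a,240,165,80,60),f(a,340,185,80,60)]),np.hstack([f(b,225,150,80,60),f(b,285,245,108,81)])]))
# dark masks in the top view
c=cam("top"); m=(a.max(2)<60).astype(np.uint8)
n,l,st,ce=cv2.connectedComponentsWithStats(m)
for i in range(1,n):
    if 30<st[i,4]<3000 and 200<ce[i][0]<420 and 100<ce[i][1]<320: print(st[i],ce[i].round(1),ray(c,ce[i],0.03).round(3))
print([proj(c,[.5,.1,0]),proj(c,[.5,.1,.044])])
```

```text
[261 174  17  22 185] [268.2 185. ] [0.561 0.153 0.03 ]
[365 202  29  28 579] [379.1 215.4] [ 0.484 -0.135  0.03 ]
[283 213  10  13  64] [288.3 218.3] [0.475 0.099 0.03 ]
[390 283  13  13  75] [394.7 287.5] [ 0.301 -0.173  0.03 ]
[array([288.8885342 , 209.42053071]), array([287.69384722, 208.09944511])]
```

View pics/crop.png

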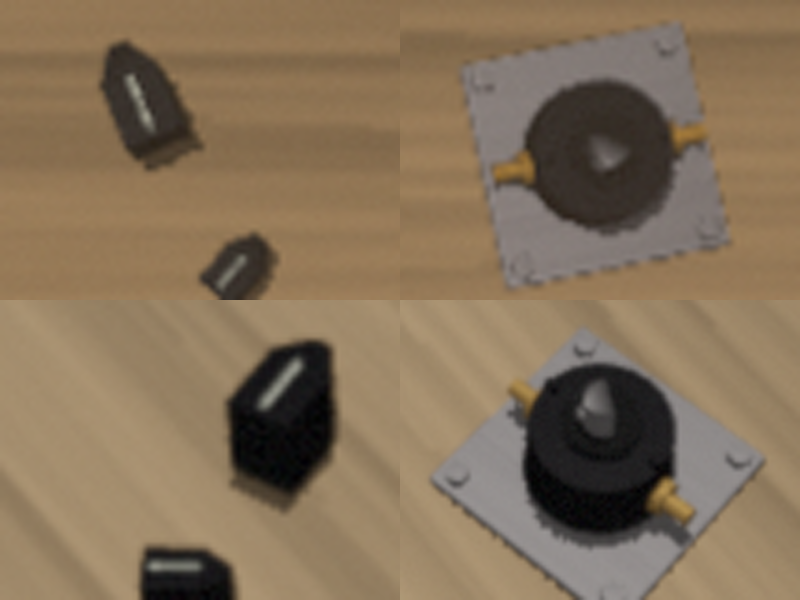

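The crop confirms it. The handle meant is the larger one at about (268,185), with its nose towards image-up (world +x). The switch is the black/grey one, with its shaft near (380,215). I'll plan moves to view each from near with the wrist camera.

```bash
cat >> h.py <<'E'
def plan(p,yaw=None,zdown=True):
    "delta in the present tool frame to TCP target p; yaw = world heading wanted for tool y (mod pi)"
    s=get_state(); Rt=R.from_quat(s["tcp_rot"]).as_matrix()
    d=Rt.T@(np.array(p)-s["eef_pos"]); print("pos",s["eef_pos"].round(4),"delta tool",d.round(4),"rows",np.abs(d).max()/.0417)
    hy=np.arctan2(Rt[1,1],Rt[0,1]); print("tool y heading",round(hy,4),"x heading",np.arctan2(Rt[1,0],Rt[0,0]).round(4),"tilt",Rt[:2,2].round(4))
    if yaw is not None:
        t=(yaw-hy+np.pi/2)%np.pi-np.pi/2; print("turn about tool z:",round(-t,4), "q6",s["qpos"][5].round(3))
E
python3 - <<'E'
from h import *
p=camera_params("wrist"); print(np.array(p["tool_from_camera"]).round(4),p["fx"],p["cx"],p["cy"])
c=cam("top")
a=ray(c,(265.2,180),.044);b=ray(c,(270.4,191),.044);print(a,b,np.arctan2(*(a-b)[[1,0]]))
ce=ray(c,((510+690)/2/5+340-80,(172+132)/2/5+185),.026); print(ce)
y1=ray(c,(340+110/5,185+172/5),.026);y2=ray(c,(340+290/5,185+132/5),.026);print(y1,y2,(y1+y2)/2,np.arctan2(*(y1-y2)[[1,0]]))
print(ray(c,(340+208/5,185+152/5),.072))
plan([.56,.155,.25])
E
```

```text
[[ 4.000e-04 -9.639e-01 -2.662e-01  6.760e-02]
 [ 1.000e+00  4.000e-04 -0.000e+00  9.000e-04]
 [ 1.000e-04 -2.662e-01  9.639e-01 -1.426e-01]
 [ 0.000e+00  0.000e+00  0.000e+00  1.000e+00]] 297.0018393631454 318.5317290003552 204.5675400365318
[0.57227406 0.15903567 0.044     ] [0.54380085 0.14510194 0.044     ] 0.4551017579604225
[ 0.48397977 -0.13800941  0.026     ]
[ 0.47332239 -0.09144211  0.026     ] [ 0.49464726 -0.18462089  0.026     ] [ 0.48398483 -0.1380315   0.026     ] 1.7957814423407998
[ 0.48102944 -0.13602063  0.072     ]
pos [0.1978 0.6447 0.2301] delta tool [-0.49   -0.3619 -0.0193] rows 11.750330330181084
tool y heading 1.273 x heading 2.8438 tilt [-0.0009 -0.002 ]
```

Emit:
{"op": "move_arm", "data": {
  "moves": [
    [1, [-0.0325, -0.024, 0], [0, 0, 0]],
    [1, [-0.0325, -0.024, 0], [0, 0, 0]],
    [1, [-0.0325, -0.024, 0], [0, 0, 0]],
    [1, [-0.0325, -0.024, 0], [0, 0, 0]],
    [1, [-0.0325, -0.024, 0], [0, 0, 0]],
    [1, [-0.0325, -0.024, 0], [0, 0, 0]],
    [1, [-0.0325, -0.024, 0], [0, 0, 0]],
    [1, [-0.0325, -0.024, 0], [0, 0, 0]],
    [1, [-0.0325, -0.024, 0], [0, 0, 0]],
    [1, [-0.0325, -0.024, 0], [0, 0, 0]]
  ]
}}

```text
time: 0.93
eef_pos: [0.4388, 0.3186, 0.231]
tcp_rot: [0.148, 0.989, -0.0, -0.0]
contact_force: [0.7, -0.5, -0.4]
opening: 0.995
finger_force: 0.0
```

Emit:
{"op": "move_arm", "data": {
  "moves": [
    [1, [-0.0325, -0.024, 0], [0, 0, 0]],
    [1, [-0.0325, -0.024, 0], [0, 0, 0]],
    [1, [-0.0325, -0.024, 0], [0, 0, 0]],
    [1, [-0.0325, -0.024, 0], [0, 0, 0]],
    [1, [-0.0325, -0.024, 0], [0, 0, 0]],
    [1, [0, 0, 0], [0, 0, 0.12]],
    [1, [0, 0, 0], [0, 0, 0.12]],
    [1, [0, 0, 0], [0, 0, 0.12]],
    [1, [0, 0, 0], [0, 0, 0.12]],
    [1, [0, 0, 0], [0, 0, 0.12]]
  ]
}}

```text
time: 1.77
eef_pos: [0.5582, 0.1578, 0.2306]
tcp_rot: [0.437, 0.9, -0.0, -0.001]
contact_force: [0.1, 0.2, -0.1]
opening: 1.001
finger_force: 0.0
```

Emit:
{"op": "move_arm", "data": {
  "moves": [
    [1, [0, 0, 0], [0, 0, 0.12]],
    [1, [0, 0, 0], [0, 0, 0.12]],
    [1, [0, 0, 0], [0, 0, 0.12]],
    [1, [0, 0, 0], [0, 0, 0.12]],
    [1, [0, 0, 0], [0, 0, 0.12]],
    [1, [0, 0, 0], [0, 0, 0.12]],
    [1, [0, 0, 0], [0, 0, 0.12]],
    [1, [0, 0, 0], [0, 0, 0.12]],
    [1, [0, 0, 0], [0, 0, 0.12]],
    [1, [0, 0, 0], [0, 0, 0.12]]
  ]
}}

```text
time: 2.6
eef_pos: [0.558, 0.158, 0.2307]
tcp_rot: [0.868, 0.496, -0.001, -0.0]
contact_force: [0.2, -0.4, -0.3]
opening: 0.997
finger_force: 0.0
```

Run:
```python
from h import *
c=cam("wrist"); a=save("wrist","pics/w1.png"); print(get_state()["time"],get_state()["contact_force"])
w=cv2.inRange(a,(140,140,130),(255,255,255)); n,l,st,ce=cv2.connectedComponentsWithStats(w)
for i in range(1,n):
    if st[i,4]>15: print(st[i],ce[i].round(1),ray(c,ce[i],.044).round(4))
print(proj(c,[.558,.152,.044]))
plan([.484,-.137,.2])
```

```text
2.65 [ 0.09993018 -0.0834307   0.42905977]
[ 400   14  115   82 3253] [458.2  54.9] [0.7466 0.2021 0.044 ]
[    0   107   132   236 15378] [ 42.8 231.4] [0.2482 0.2755 0.044 ]
[316 179  16  20  50] [323.5 188.5] [0.5603 0.152  0.044 ]
[321.79024318 189.47720266]
pos [0.558  0.1581 0.2307] delta tool [-0.2914  0.0873  0.0308] rows 6.988664158914225
tool y heading -0.5367 x heading 1.0341 tilt [-0.0011 -0.0001]
```

View pics/w1.png

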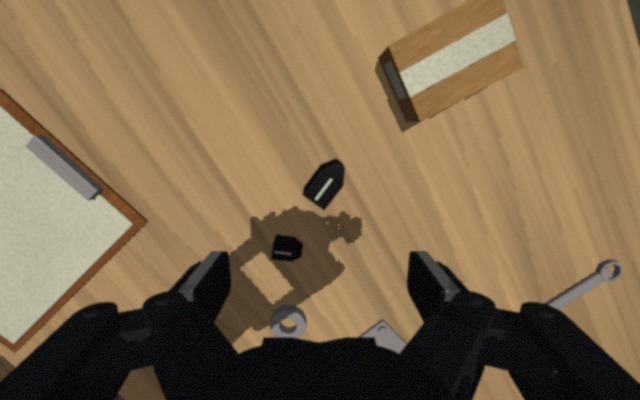

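The wrist view shows the handle at (323,185), its white line pointing up and slightly right. The small lookalike is at (287,247), the carton at (450,65), and the plate corner at (385,340). Next I'll look at the switch.

Emit:
{"op": "move_arm", "data": {
  "moves": [
    [1, [-0.036, 0.011, 0.004], [0, 0, 0]],
    [1, [-0.036, 0.011, 0.004], [0, 0, 0]],
    [1, [-0.036, 0.011, 0.004], [0, 0, 0]],
    [1, [-0.036, 0.011, 0.004], [0, 0, 0]],
    [1, [-0.036, 0.011, 0.004], [0, 0, 0]],
    [1, [-0.036, 0.011, 0.004], [0, 0, 0]],
    [1, [-0.036, 0.011, 0.004], [0, 0, 0]],
    [1, [-0.036, 0.011, 0.004], [0, 0, 0]],
    [1, [0, 0, 0], [0, 0, 0]],
    [1, [0, 0, 0], [0, 0, 0]]
  ]
}}

```text
time: 3.48
eef_pos: [0.4889, -0.1365, 0.1987]
tcp_rot: [0.867, 0.498, -0.0, -0.001]
contact_force: [-0.0, 0.5, 0.8]
opening: 0.998
finger_force: 0.0
```

Run:
```python
from h import *
c=cam("wrist"); a=save("wrist","pics/w2.png"); print(get_state()["time"]); plan([.484,-.137,.2])
print(c[2])
u=proj(c,[.484,-.137,.052]); print(u)
x,y=u.astype(int); np.save("c2.npy",np.array([c[1],np.tile(c[2],(3,1))]))
x0,y0=max(x-67,0),max(y-60,0); print(x0,y0)
cv2.imwrite("pics/w2c.png",cv2.resize(a[y0:y0+100,x0:x0+133,::-1],None,fx=6,fy=6,interpolation=cv2.INTER_CUBIC))
```

```text
3.5333
pos [ 0.4893 -0.1353  0.199 ] delta tool [-0.0041 -0.0037 -0.001 ] rows 0.09859327499125954
tool y heading -0.5274 x heading 1.0434 tilt [-0.0006  0.0009]
[ 0.52336943 -0.07740084  0.34130623]
[315.23294846 196.05642144]
248 136
```

View pics/w2c.png

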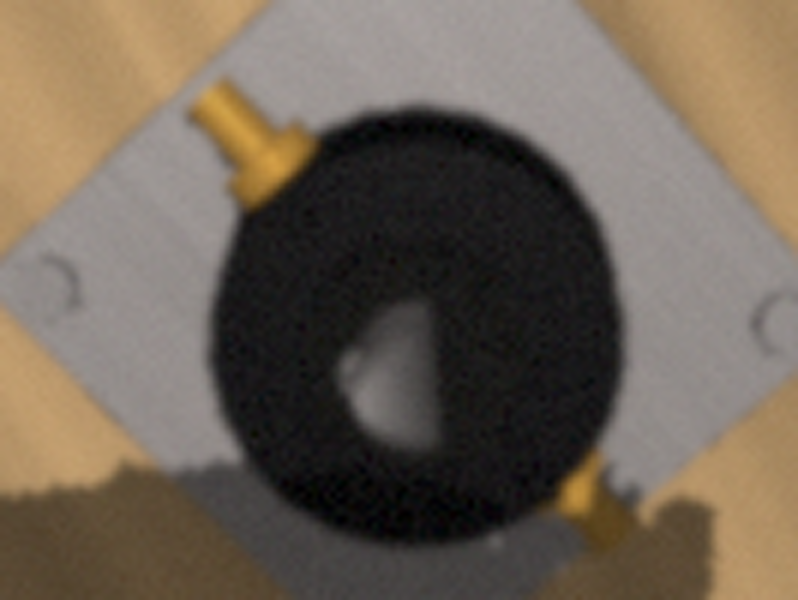

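In this crop the D-shaft's straight edge runs about (430,300)–(440,450), with its flat facing image-right. The ball shows at (345,365) and the housing circle's centre is near (417,325). Now the measurements.

```bash
cat > sw.py <<'E'
from h import *
from scipy.optimize import least_squares
q=np.load("c2.npy"); c=(cam("wrist")[0],q[0],q[1][0])
a=cv2.imread("pics/w2.png"); g=cv2.cvtColor(a,cv2.COLOR_BGR2GRAY).astype(float); big=cv2.resize(a,None,fx=4,fy=4,interpolation=cv2.INTER_CUBIC)
gb=cv2.GaussianBlur(cv2.cvtColor(big,cv2.COLOR_BGR2GRAY),(5,5),0)
toW=lambda P,z:np.array([ray(c,((u+.5)/4-.5,(v+.5)/4-.5),z) for u,v in P])
roi=np.zeros_like(gb); cv2.circle(roi,(int(313*4),int(194*4)),70,255,-1)
m=((gb>58)&(roi>0)).astype(np.uint8); n,l,st,ce=cv2.connectedComponentsWithStats(m); k=1+st[1:,4].argmax()
ct=max(cv2.findContours((l==k).astype(np.uint8),0,1)[0],key=cv2.contourArea)[:,0]
W=toW(ct,.072); print(st[k]/4, W[:,:2].min(0),W[:,:2].max(0))
# D fit: centre, heading
sd=lambda x,P:np.maximum(np.hypot(P[:,0]-x[0],P[:,1]-x[1])-.010,(P[:,0]-x[0])*np.cos(x[2])+(P[:,1]-x[1])*np.sin(x[2])-.003)
for z in (.072,.068):
    r=least_squares(sd,[.482,-.136,-.5],args=(toW(ct,z),),loss="soft_l1",f_scale=.0005); print("D",z,r.x.round(4),r.cost)
# housing: dark blob
# upper part of the housing is seen with its top rim toward image top hidden wall: fit the circle of 36 mm at z=.046
d=((gb<50)).astype(np.uint8); d=cv2.morphologyEx(d,cv2.MORPH_OPEN,np.ones((25,25)))
n,l,st,ce=cv2.connectedComponentsWithStats(d); k=l[int(200*4),int(325*4)]; 
if k:
    ct=max(cv2.findContours((l==k).astype(np.uint8),0,1)[0],key=cv2.contourArea)[:,0]; P=toW(ct,.046)
    r=least_squares(lambda x:np.hypot(P[:,0]-x[0],P[:,1]-x[1])-.036,[.483,-.137],loss="soft_l1",f_scale=.0005); print("housing",st[k]/4,r.x.round(4))
hs=cv2.cvtColor(big,cv2.COLOR_BGR2HSV); br=cv2.inRange(hs,(12,150,90),(30,255,255))
n,l,st,ce=cv2.connectedComponentsWithStats(br); 
for i in range(1,n):
    if st[i,4]>600 and 900<ce[i][0]<1600 and 500<ce[i][1]<1050: print(st[i]/4,toW([ce[i]],.026)[0].round(4))
gr=cv2.inRange(hs,(0,0,90),(179,45,255));
E
python3 sw.py
```

```text
[ 304.5   187.25   16.     23.25 1049.5 ] [ 0.47534257 -0.14578525] [ 0.49323176 -0.12467472]
D 0.072 [ 0.4855 -0.1356 -0.4297] 3.3838561970545785e-05
D 0.068 [ 0.4849 -0.1365 -0.4295] 3.974917578745722e-05
housing [  284.    155.     67.     72.5 14170. ] [ 0.4867 -0.1363]
[280.75 150.5   19.75  20.   695.5 ] [ 0.4773 -0.095   0.026 ]
[340.75 211.75  12.    14.5  282.5 ] [ 0.4963 -0.1823  0.026 ]
```

Run:
```python
from h import *
plan([.559,.152,.19],.455-np.pi/2)
```

```text
pos [ 0.4893 -0.1353  0.199 ] delta tool [ 0.2834 -0.0844  0.0092] rows 6.795165016807372
tool y heading -0.5274 x heading 1.0434 tilt [-0.0006  0.0009]
turn about tool z: 0.5884 q6 0.057
```

Emit:
{"op": "move_arm", "data": {
  "moves": [
    [1, [0.0355, -0.0105, 0.001], [0, 0, 0]],
    [1, [0.0355, -0.0105, 0.001], [0, 0, 0]],
    [1, [0.0355, -0.0105, 0.001], [0, 0, 0]],
    [1, [0.0355, -0.0105, 0.001], [0, 0, 0]],
    [1, [0.0355, -0.0105, 0.001], [0, 0, 0]],
    [1, [0.0355, -0.0105, 0.001], [0, 0, 0]],
    [1, [0.0355, -0.0105, 0.001], [0, 0, 0]],
    [1, [0.0355, -0.0105, 0.001], [0, 0, 0]],
    [1, [0, 0, 0], [0, 0, 0.12]],
    [1, [0, 0, 0], [0, 0, 0.12]]
  ]
}}

```text
time: 4.37
eef_pos: [0.5592, 0.1572, 0.1911]
tcp_rot: [0.92, 0.392, -0.0, -0.0]
contact_force: [0.1, -1.0, -0.6]
opening: 1.0
finger_force: 0.0
```

Emit:
{"op": "move_arm", "data": {
  "moves": [
    [1, [0, 0, 0], [0, 0, 0.12]],
    [1, [0, 0, 0], [0, 0, 0.12]],
    [1, [0, 0, 0], [0, 0, 0.11]],
    [1, [0, 0, 0.02], [0, 0, 0]],
    [1, [0, 0, 0.02], [0, 0, 0]],
    [1, [0, 0, 0], [0, 0, 0]],
    [1, [0, 0, 0], [0, 0, 0]],
    [1, [0, 0, 0], [0, 0, 0]],
    [1, [0, 0, 0], [0, 0, 0]],
    [1, [0, 0, 0], [0, 0, 0]]
  ]
}}

```text
time: 5.2
eef_pos: [0.5607, 0.153, 0.1529]
tcp_rot: [0.974, 0.225, 0.001, 0.0]
contact_force: [0.4, 0.4, 0.7]
opening: 0.998
finger_force: 0.0
```

```bash
cat > hd.py <<'E'
from h import *
from scipy.optimize import least_squares
c=cam("wrist"); a=read_camera("wrist")[:,:,::-1]; cv2.imwrite("pics/w3.png",a)
s=get_state(); print(s["time"],s["qpos"].round(3)); plan([.559,.152,.15],.455-np.pi/2)
big=cv2.resize(a,None,fx=4,fy=4,interpolation=cv2.INTER_CUBIC)
toW=lambda P,z:np.array([ray(c,((u+.5)/4-.5,(v+.5)/4-.5),z) for u,v in P])
u0=proj(c,[.559,.152,.03])*4; print(u0/4)
w=cv2.inRange(big,(130,130,130),(255,255,255)); n,l,st,ce=cv2.connectedComponentsWithStats(w)
for i in range(1,n):
    if st[i,4]>300 and np.hypot(*(ce[i]-u0))<150:
        vx,vy,x,y=cv2.fitLine(np.argwhere(l==i)[:,::-1].astype(np.float32),cv2.DIST_L2,0,.01,.01).ravel()
        A,B=toW([(x-40*vx,y-40*vy),(x+40*vx,y+40*vy)],.044); d=(B-A) if B[0]>A[0] else A-B
        L=toW(np.argwhere(l==i)[:,::-1][::10],.044); d2=d[:2]/np.hypot(*d[:2]); t=L[:,:2]@d2
        print("line",toW([ce[i]],.044)[0].round(4),"heading",np.arctan2(d[1],d[0]).round(4),"length",np.ptp(t).round(4)); h=np.arctan2(d[1],d[0])
g=cv2.cvtColor(big,cv2.COLOR_BGR2GRAY); m=((g<45)|(w>0)).astype(np.uint8)
m=cv2.morphologyEx(m,cv2.MORPH_CLOSE,np.ones((9,9)))
n,l,st,ce=cv2.connectedComponentsWithStats(m); k=l[int(u0[1]),int(u0[0])]; print("blob",st[k]/4)
ct=max(cv2.findContours((l==k).astype(np.uint8),0,1)[0],key=cv2.contourArea)[:,0]
for z in (.044,0):
    P=toW(ct,z)[:,:2]; e=np.array([np.cos(h),np.sin(h)]); f=np.array([-e[1],e[0]]); 
    print(z,"along",(P@e).min().round(4),(P@e).max().round(4),"across",(P@f).min().round(4),(P@f).max().round(4),"camera along/across",(c[2][:2]@e).round(4),(c[2][:2]@f).round(4))
x0,y0=(u0/4-[67,50]).astype(int); x0,y0=max(x0,0),max(y0,0); print(x0,y0)
cv2.imwrite("pics/w3c.png",cv2.resize(a[y0:y0+100,x0:x0+133],None,fx=5,fy=5,interpolation=cv2.INTER_CUBIC))
E
python3 hd.py
```

```text
5.25 [ 0.092  0.158  1.879 -0.     1.102  1.208]
pos [0.5606 0.1529 0.1527] delta tool [-0.0018  0.0001  0.0027] rows 0.0646206059072961
tool y heading -1.1166 x heading 0.4542 tilt [0.0023 0.0002]
turn about tool z: -0.0009 q6 1.208
[319.46948279 201.16653695]
line [0.5599 0.1519 0.044 ] heading 0.3992 length 0.029
blob [ 302.75  161.5    36.25   65.5  7727.5 ]
0.044 along 0.555 0.6128 across -0.0937 -0.0626 camera along/across 0.6438 -0.0724
0 along 0.5395 0.6074 across -0.0974 -0.0608 camera along/across 0.6438 -0.0724
252 151
```

View pics/w3c.png

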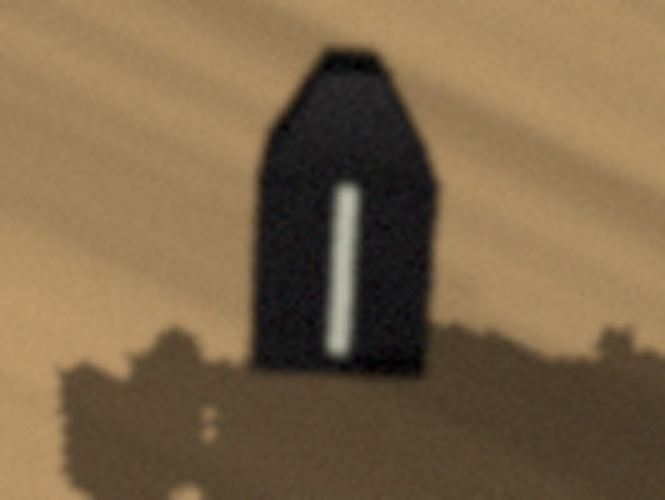

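The crop shows the handle upright, nose up at (350,50), with its blunt end at (340,370) and the line at x≈343. Width and length come out at about 31 and 53 mm, which agrees with the description. The centre is (0.5594, 0.1513) and the heading 0.40. I'll descend and grasp.

Emit:
{"op": "move_arm", "data": {
  "moves": [
    [1, [-0.0018, 0.0009, 0.01], [0, 0, 0.055]],
    [1, [0, 0, 0.02], [0, 0, 0]],
    [1, [0, 0, 0.02], [0, 0, 0]],
    [1, [0, 0, 0.02], [0, 0, 0]],
    [1, [0, 0, 0.02], [0, 0, 0]],
    [1, [0, 0, 0.02], [0, 0, 0]],
    [1, [0, 0, 0.016], [0, 0, 0]],
    [1, [0, 0, 0.015], [0, 0, 0]],
    [1, [0, 0, 0], [0, 0, 0]],
    [1, [0, 0, 0], [0, 0, 0]]
  ],
  "grip_force": 30
}}

```text
time: 6.08
eef_pos: [0.5584, 0.1509, 0.0101]
tcp_rot: [0.98, 0.198, -0.001, -0.0]
contact_force: [-0.0, 0.4, 0.4]
opening: 0.999
finger_force: 0.0
```

Emit:
{"op": "move_arm", "data": {
  "moves": [
    [0, [0, 0, 0], [0, 0, 0]],
    [0, [0, 0, 0], [0, 0, 0]],
    [0, [0, 0, 0], [0, 0, 0]],
    [0, [0, 0, 0], [0, 0, 0]],
    [0, [0, 0, 0], [0, 0, 0]],
    [0, [0, 0, 0], [0, 0, 0]],
    [0, [0, 0, 0], [0, 0, 0]],
    [0, [0, 0, 0], [0, 0, 0]],
    [0, [0, 0, 0], [0, 0, 0]],
    [0, [0, 0, 0], [0, 0, 0]]
  ],
  "grip_force": 60
}}

```text
time: 6.92
eef_pos: [0.5595, 0.1511, 0.0114]
tcp_rot: [0.98, 0.198, 0.001, 0.0]
contact_force: [-1.4, -0.5, 5.2]
opening: 0.363
finger_force: 60.7
```

Run:
```python
from h import *
plan([.5594,.1513,.011],.399-np.pi/2); s=get_state(); print(s["contact_force"],s["wrist_torque"],s["opening"],s["time"])
```

```text
pos [0.5595 0.1511 0.0114] delta tool [-0.0001 -0.0002  0.0004] rows 0.010064112164147203
tool y heading -1.172 x heading 0.3988 tilt [0.0017 0.0001]
turn about tool z: -0.0002 q6 1.261
[-1.37490876 -0.46372124  5.17978351] [0.01269467 0.08250402 0.03448212] 0.36256294144098355 6.9167
```

Emit:
{"op": "move_arm", "data": {
  "moves": [
    [0, [0, 0, -0.01], [0, 0, 0]],
    [0, [0, 0, -0.02], [0, 0, 0]],
    [0, [0, 0, -0.03], [0, 0, 0]],
    [0, [0, 0, -0.03], [0, 0, 0]],
    [0, [0, 0, -0.02], [0, 0, 0.1]],
    [0, [0, 0, 0], [0, 0, 0.12]],
    [0, [0, 0, 0], [0, 0, 0.12]],
    [0, [0, 0, 0], [0, 0, 0.12]],
    [0, [0, 0, 0], [0, 0, 0.12]],
    [0, [0, 0, 0], [0, 0, 0.12]]
  ]
}}

```text
time: 7.75
eef_pos: [0.5575, 0.151, 0.1195]
tcp_rot: [0.988, -0.153, -0.001, 0.0]
contact_force: [-0.3, -0.9, -1.7]
opening: 0.363
finger_force: 60.0
```

Run:
```python
from h import *
plan([.4855,-.136,.115],-.43-np.pi/2); s=get_state(); print(s["contact_force"],s["wrist_torque"],s["opening"],s["time"],s["qpos"])
```

```text
pos [0.5575 0.151  0.1195] delta tool [0.0181 0.2953 0.0048] rows 7.081435794688092
tool y heading -1.8779 x heading -0.3071 tilt [-0.0024 -0.0002]
turn about tool z: 0.1229 q6 1.967
[-0.26470619 -0.9351387  -1.66683959] [0.02452259 0.04473095 0.04487253] 0.36322858933640406 7.75 [8.88205485e-02 1.93359276e-01 1.90538117e+00 5.28554061e-05
 1.04525904e+00 1.96673670e+00]
```

Emit:
{"op": "move_arm", "data": {
  "moves": [
    [0, [0.0023, 0.037, 0], [0, 0, 0]],
    [0, [0.0023, 0.037, 0], [0, 0, 0]],
    [0, [0.0023, 0.037, 0], [0, 0, 0]],
    [0, [0.0023, 0.037, 0], [0, 0, 0]],
    [0, [0.0023, 0.037, 0], [0, 0, 0]],
    [0, [0.0023, 0.037, 0], [0, 0, 0]],
    [0, [0.0023, 0.037, 0], [0, 0, 0]],
    [0, [0.0023, 0.037, 0.004], [0, 0, 0]],
    [0, [0, 0, 0], [0, 0, 0.123]],
    [0, [0, 0, 0], [0, 0, 0]]
  ]
}}

```text
time: 8.58
eef_pos: [0.487, -0.1385, 0.1156]
tcp_rot: [0.977, -0.214, -0.001, -0.0]
contact_force: [-0.2, 1.0, -1.6]
opening: 0.368
finger_force: 60.5
```

Run:
```python
from h import *
plan([.4855,-.136,.105],-.43-np.pi/2); s=get_state(); print(s["contact_force"],s["wrist_torque"],s["time"])
c=cam("side"); a=save("side","pics/s1.png"); u=proj(c,[.485,-.136,.08]); print(u); x,y=u.astype(int)
np.save("c3.npy",s["eef_pos"]); b=a[y-45:y+45,x-60:x+60]
w=save("wrist","pics/w4.png")
cv2.imwrite("pics/s1c.png",np.hstack([cv2.resize(b[:,:,::-1],(400,300),interpolation=cv2.INTER_CUBIC),cv2.resize(w[100:340,160:480,::-1],(400,300))]))
```

```text
pos [ 0.487  -0.1385  0.1156] delta tool [-0.0024 -0.0017  0.0106] rows 0.2549595548293442
tool y heading -2.0014 x heading -0.4306 tilt [-0.0018  0.0011]
turn about tool z: -0.0006 q6 1.523
[-0.15692409  1.04426134 -1.55339263] [-0.00799825  0.03894214  0.00415142] 8.5833
[338.96691588 268.28038899]
```

View pics/s1c.png

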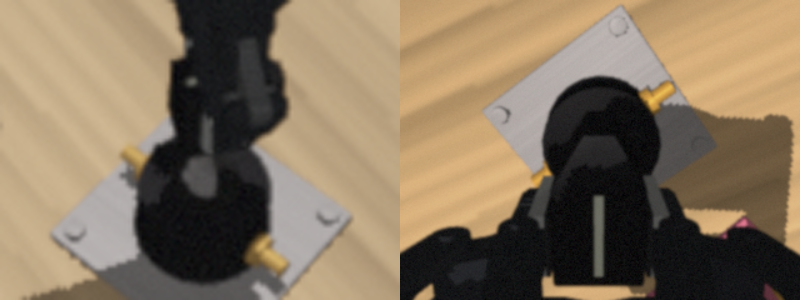

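Left side view: the handle is held above the shaft, which is visible at (200,175). Right wrist view: the white line at x≈598 is straight and centred in the grip. I'll correct x/y and lower to just above the shaft top.

Emit:
{"op": "move_arm", "data": {
  "moves": [
    [0, [-0.0024, -0.0017, 0.005], [0, 0, 0]],
    [0, [0, 0, 0.005], [0, 0, 0]],
    [0, [0, 0, 0.005], [0, 0, 0]],
    [0, [0, 0, 0.005], [0, 0, 0]],
    [0, [0, 0, 0.005], [0, 0, 0]],
    [0, [0, 0, 0.003], [0, 0, 0]],
    [0, [0, 0, 0], [0, 0, 0]],
    [0, [0, 0, 0], [0, 0, 0]],
    [0, [0, 0, 0], [0, 0, 0]],
    [0, [0, 0, 0], [0, 0, 0]]
  ]
}}

```text
time: 9.52
eef_pos: [0.4872, -0.1348, 0.0887]
tcp_rot: [0.978, -0.211, 0.0, 0.0]
contact_force: [-0.6, -1.5, -2.4]
opening: 0.366
finger_force: 60.5
```

Run:
```python
from h import *
a=cv2.imread("pics/w4.png"); w=cv2.inRange(a,(110,110,110),(255,255,255))
n,l,st,ce=cv2.connectedComponentsWithStats(w)
p=camera_params("wrist"); M=np.array(p["tool_from_camera"]); c=(np.array([[p["fx"],0,p["cx"]],[0,p["fy"],p["cy"]],[0,0,1.]]),M[:3,:3],M[:3,3])
for i in range(1,n):
    if st[i,4]>60 and abs(ce[i][0]-318)<12: print(st[i],ray(c,ce[i],.0114-.044), [ray(c,(q,v),.0114-.044).round(4) for q,v in ((ce[i][0],st[i,1]),(ce[i][0],st[i,1]+st[i,3]))])
plan([.4855,-.136,.083],-.43-np.pi/2); s=get_state(); print(s["contact_force"],s["wrist_torque"],s["time"])
```

```text
[275 323  70  18 608] [-0.0215538  -0.00522655 -0.0326    ] [array([-0.0163, -0.0052, -0.0326]), array([-0.0255, -0.0053, -0.0326])]
pos [ 0.4872 -0.1348  0.0887] delta tool [-0.0011  0.0018  0.0057] rows 0.1368748014646953
tool y heading -1.995 x heading -0.4242 tilt [ 0.0007 -0.0004]
turn about tool z: 0.0058 q6 1.524
[-0.59236924 -1.48778739 -2.42383747] [ 0.00288485 -0.02655531 -0.03364611] 9.5167
```

Emit:
{"op": "move_arm", "data": {
  "moves": [
    [0, [-0.001, 0.0018, 0], [0, 0, 0]],
    [0, [0, 0, 0.001], [0, 0, 0]],
    [0, [0, 0, 0.001], [0, 0, 0]],
    [0, [0, 0, 0.001], [0, 0, 0]],
    [0, [0, 0, 0.001], [0, 0, 0]],
    [0, [0, 0, 0], [0, 0, 0]],
    [0, [0, 0, 0], [0, 0, 0]],
    [0, [0, 0, 0], [0, 0, 0]],
    [0, [0, 0, 0], [0, 0, 0]],
    [0, [0, 0, 0], [0, 0, 0]]
  ]
}}

```text
time: 10.35
eef_pos: [0.4853, -0.1358, 0.0844]
tcp_rot: [0.978, -0.211, 0.0, 0.0]
contact_force: [-0.4, 0.2, -1.9]
opening: 0.368
finger_force: 60.5
```

```bash
cat > st.py <<'E'
from h import *
import sys
p=np.array([.4855,-.136,.083])
plan(p,-.43-np.pi/2); s=get_state(); Rt=R.from_quat(s["tcp_rot"]).as_matrix(); print("F tool",(Rt.T@s["contact_force"]).round(2),"M tool",(Rt.T@s["wrist_torque"]).round(3),s["opening"].round(3),s["time"])
E
python3 - <<'E'
import st
from h import *
p=camera_params("wrist"); M=np.array(p["tool_from_camera"]); c=(np.array([[p["fx"],0,p["cx"]],[0,p["fy"],p["cy"]],[0,0,1.]]),M[:3,:3],M[:3,3])
a=read_camera("wrist")
w=cv2.inRange(a[235:330,305:330],(85,85,80),(255,255,255)); n,l,st_,ce=cv2.connectedComponentsWithStats(w)
for i in range(1,n):
    if st_[i,4]>20: print(st_[i],ce[i]+[305,235],ray(c,ce[i]+[305,235],.0114-.044).round(4))
E
```

```text
pos [ 0.4853 -0.1358  0.0844] delta tool [0.0002 0.0001 0.0014] rows 0.0333089698080527
tool y heading -1.995 x heading -0.4242 tilt [ 0.0001 -0.0001]
turn about tool z: 0.0058 q6 1.521Traceback (most recent call last):
  File "<stdin>", line 1, in <module>
  File "st.py", line 4, in <module>
    plan(p,-.43-np.pi/2); s=get_state(); Rt=R.from_quat(s["tcp_rot"]).as_matrix(); print("F tool",(Rt.T@s["contact_force"]).round(2),"M tool",(Rt.T@s["wrist_torque"]).round(3),s["opening"].round(3),s["time"])
                                                                                                                                                                                ^^^^^^^^^^^^^^^^^^
AttributeError: 'float' object has no attribute 'round'
```

Emit:
{"op": "move_arm", "data": {
  "moves": [
    [0, [0, 0, 0.001], [0, 0, 0]],
    [0, [0, 0, 0.001], [0, 0, 0]],
    [0, [0, 0, 0.001], [0, 0, 0]],
    [0, [0, 0, 0.001], [0, 0, 0]],
    [0, [0, 0, 0], [0, 0, 0]],
    [0, [0, 0, 0], [0, 0, 0]],
    [0, [0, 0, 0], [0, 0, 0]],
    [0, [0, 0, 0], [0, 0, 0]],
    [0, [0, 0, 0], [0, 0, 0]],
    [0, [0, 0, 0], [0, 0, 0]]
  ]
}}

```text
time: 11.18
eef_pos: [0.4855, -0.136, 0.0805]
tcp_rot: [0.978, -0.21, 0.0, 0.0]
contact_force: [1.0, -2.0, -1.3]
opening: 0.365
finger_force: 60.7
```

```bash
sed -i 's/s\["opening"\].round(3)/round(s["opening"],3)/' st.py
python3 - <<'E'
import st
from h import *
p=camera_params("wrist"); M=np.array(p["tool_from_camera"]); c=(np.array([[p["fx"],0,p["cx"]],[0,p["fy"],p["cy"]],[0,0,1.]]),M[:3,:3],M[:3,3])
a=read_camera("wrist")
w=cv2.inRange(a[235:330,305:330],(85,85,80),(255,255,255)); n,l,st_,ce=cv2.connectedComponentsWithStats(w)
for i in range(1,n):
    if st_[i,4]>20: print(st_[i],ce[i]+[305,235],ray(c,ce[i]+[305,235],.0114-.044).round(4))
E
```

```text
pos [ 0.4855 -0.136   0.0805] delta tool [ 0.     -0.     -0.0025] rows 0.05987713691334696
tool y heading -1.9949 x heading -0.4241 tilt [ 0.0005 -0.0006]
turn about tool z: 0.0059 q6 1.521
F tool [1.72 1.4  1.34] M tool [-0.217  0.198  0.007] 0.365 11.1833
[ 11  22   7  64 380] [318.50526316 288.52368421] [ 0.0005 -0.0009 -0.0326]
[ 0 94 25  1 25] [317. 329.] [-0.0193 -0.0015 -0.0326]
```

The mouth is now below the shaft top with no axial force and a small sideways force, so the handle is entering. I'll yield slightly sideways and keep going down.

Emit:
{"op": "move_arm", "data": {
  "moves": [
    [0, [0.0004, 0.0004, 0], [0, 0, 0]],
    [0, [0, 0, 0.001], [0, 0, 0]],
    [0, [0, 0, 0.001], [0, 0, 0]],
    [0, [0, 0, 0.001], [0, 0, 0]],
    [0, [0, 0, 0], [0, 0, 0]],
    [0, [0, 0, 0], [0, 0, 0]],
    [0, [0, 0, 0], [0, 0, 0]],
    [0, [0, 0, 0], [0, 0, 0]],
    [0, [0, 0, 0], [0, 0, 0]],
    [0, [0, 0, 0], [0, 0, 0]]
  ]
}}

```text
time: 12.07
eef_pos: [0.4853, -0.1365, 0.0772]
tcp_rot: [0.978, -0.21, -0.0, 0.0]
contact_force: [-1.3, -3.1, -0.1]
opening: 0.366
finger_force: 60.7
```

```bash
python3 st.py
```

```text
pos [ 0.4853 -0.1365  0.0772] delta tool [-0.0001 -0.0005 -0.0058] rows 0.13869208073742467
tool y heading -1.9948 x heading -0.424 tilt [-0.0004 -0.0004]
turn about tool z: 0.006 q6 1.52
F tool [0.13 3.39 0.06] M tool [-0.704  0.171  0.016] 0.366 12.0667
```

Emit:
{"op": "move_arm", "data": {
  "moves": [
    [0, [0, 0.0007, 0], [0, 0, 0]],
    [0, [0, 0, 0.001], [0, 0, 0]],
    [0, [0, 0, 0.001], [0, 0, 0]],
    [0, [0, 0, 0.001], [0, 0, 0]],
    [0, [0, 0, 0], [0, 0, 0]],
    [0, [0, 0, 0], [0, 0, 0]],
    [0, [0, 0, 0], [0, 0, 0]],
    [0, [0, 0, 0], [0, 0, 0]],
    [0, [0, 0, 0], [0, 0, 0]],
    [0, [0, 0, 0], [0, 0, 0]]
  ]
}}

```text
time: 12.9
eef_pos: [0.4852, -0.1368, 0.0743]
tcp_rot: [0.978, -0.211, 0.0, -0.0]
contact_force: [1.1, -0.7, -1.6]
opening: 0.367
finger_force: 60.6
```

```bash
python3 st.py
```

```text
pos [ 0.4852 -0.1368  0.0743] delta tool [-0.0001 -0.0008 -0.0087] rows 0.20881085167258173
tool y heading -1.9952 x heading -0.4244 tilt [0.0002 0.0004]
turn about tool z: 0.0056 q6 1.518
F tool [1.28 0.14 1.55] M tool [-0.043  0.206  0.053] 0.367 12.9
```

Emit:
{"op": "move_arm", "data": {
  "moves": [
    [0, [0.0003, 0, 0], [0, 0, 0]],
    [0, [0, 0, 0.001], [0, 0, 0]],
    [0, [0, 0, 0.001], [0, 0, 0]],
    [0, [0, 0, 0.001], [0, 0, 0]],
    [0, [0, 0, 0.001], [0, 0, 0]],
    [0, [0, 0, 0], [0, 0, 0]],
    [0, [0, 0, 0], [0, 0, 0]],
    [0, [0, 0, 0], [0, 0, 0]],
    [0, [0, 0, 0], [0, 0, 0]],
    [0, [0, 0, 0], [0, 0, 0]]
  ]
}}

```text
time: 13.73
eef_pos: [0.4852, -0.1369, 0.0703]
tcp_rot: [0.978, -0.21, -0.0, -0.0]
contact_force: [-1.0, 1.4, 0.0]
opening: 0.368
finger_force: 60.8
```

```bash
python3 st.py
```

```text
pos [ 0.4852 -0.1369  0.0703] delta tool [-0.0001 -0.001  -0.0127] rows 0.3054896232316881
tool y heading -1.9949 x heading -0.4241 tilt [-0.0006  0.0003]
turn about tool z: 0.0059 q6 1.518
F tool [-1.52 -0.81 -0.04] M tool [ 0.088 -0.265 -0.001] 0.368 13.7333
```

Emit:
{"op": "move_arm", "data": {
  "moves": [
    [0, [0, 0, 0.001], [0, 0, 0]],
    [0, [0, 0, 0.001], [0, 0, 0]],
    [0, [0, 0, 0.001], [0, 0, 0]],
    [0, [0, 0, 0], [0, 0, 0]],
    [0, [0, 0, 0], [0, 0, 0]],
    [0, [0, 0, 0], [0, 0, 0]],
    [0, [0, 0, 0], [0, 0, 0]],
    [0, [0, 0, 0], [0, 0, 0]],
    [0, [0, 0, 0], [0, 0, 0]],
    [0, [0, 0, 0], [0, 0, 0]]
  ]
}}

```text
time: 14.57
eef_pos: [0.4852, -0.137, 0.0671]
tcp_rot: [0.978, -0.211, -0.0, -0.0]
contact_force: [-1.9, 1.6, -0.7]
opening: 0.37
finger_force: 60.8
```

```bash
python3 st.py
```

```text
pos [ 0.4852 -0.137   0.0671] delta tool [-0.0001 -0.001  -0.0159] rows 0.381958691080862
tool y heading -1.995 x heading -0.4242 tilt [-0.0006  0.0003]
turn about tool z: 0.0058 q6 1.518
F tool [-2.44 -0.68  0.68] M tool [-0.016 -0.438  0.076] 0.37 14.5667
```

Emit:
{"op": "move_arm", "data": {
  "moves": [
    [0, [-0.0003, 0, 0.001], [0, 0, 0]],
    [0, [0, 0, 0.001], [0, 0, 0]],
    [0, [0, 0, 0.001], [0, 0, 0]],
    [0, [0, 0, 0], [0, 0, 0]],
    [0, [0, 0, 0], [0, 0, 0]],
    [0, [0, 0, 0], [0, 0, 0]],
    [0, [0, 0, 0], [0, 0, 0]],
    [0, [0, 0, 0], [0, 0, 0]],
    [0, [0, 0, 0], [0, 0, 0]],
    [0, [0, 0, 0], [0, 0, 0]]
  ]
}}

```text
time: 15.4
eef_pos: [0.4852, -0.137, 0.0644]
tcp_rot: [0.978, -0.21, 0.0, 0.0]
contact_force: [-0.4, 0.8, -2.8]
opening: 0.364
finger_force: 60.7
```

```bash
python3 st.py
```

```text
pos [ 0.4852 -0.137   0.0644] delta tool [-0.0002 -0.001  -0.0186] rows 0.44679130677123235
tool y heading -1.995 x heading -0.4242 tilt [ 0.0002 -0.0001]
turn about tool z: 0.0058 q6 1.518
F tool [-0.71 -0.51  2.81] M tool [-0.052 -0.074  0.018] 0.364 15.4
```

Emit:
{"op": "move_arm", "data": {
  "moves": [
    [0, [0, 0, 0.001], [0, 0, 0]],
    [0, [0, 0, 0], [0, 0, 0]],
    [0, [0, 0, 0.001], [0, 0, 0]],
    [0, [0, 0, 0], [0, 0, 0]],
    [0, [0, 0, 0], [0, 0, 0]],
    [0, [0, 0, 0], [0, 0, 0]],
    [0, [0, 0, 0], [0, 0, 0]],
    [0, [0, 0, 0], [0, 0, 0]],
    [0, [0, 0, 0], [0, 0, 0]],
    [0, [0, 0, 0], [0, 0, 0]]
  ]
}}

```text
time: 16.23
eef_pos: [0.4856, -0.1372, 0.0628]
tcp_rot: [0.978, -0.211, 0.001, 0.0]
contact_force: [-1.6, 0.0, 2.8]
opening: 0.365
finger_force: 61.1
```

```bash
python3 st.py
```

```text
pos [ 0.4856 -0.1372  0.0628] delta tool [-0.0005 -0.001  -0.0202] rows 0.4855416987574011
tool y heading -1.995 x heading -0.4242 tilt [ 0.0009 -0.0005]
turn about tool z: 0.0058 q6 1.518
F tool [-1.45  0.64 -2.79] M tool [ 0.028 -0.134 -0.002] 0.365 16.2333
```

The pull-down followed by rising resistance at z=0.063 means it has snapped and the handle is on the washer. One more gentle millimetre, then release and retreat straight up.

Emit:
{"op": "move_arm", "data": {
  "moves": [
    [0, [0, 0, 0.001], [0, 0, 0]],
    [0, [0, 0, 0], [0, 0, 0]],
    [0, [0, 0, 0], [0, 0, 0]],
    [0, [0, 0, 0], [0, 0, 0]],
    [0, [0, 0, 0], [0, 0, 0]],
    [0, [0, 0, 0], [0, 0, 0]],
    [0, [0, 0, 0], [0, 0, 0]],
    [0, [0, 0, 0], [0, 0, 0]],
    [0, [0, 0, 0], [0, 0, 0]],
    [0, [0, 0, 0], [0, 0, 0]]
  ]
}}

```text
time: 17.07
eef_pos: [0.4856, -0.1372, 0.0624]
tcp_rot: [0.978, -0.21, 0.0, 0.0]
contact_force: [-2.6, 1.6, 7.7]
opening: 0.367
finger_force: 61.9
```

Emit:
{"op": "move_arm", "data": {
  "moves": [
    [0, [0, 0, -0.001], [0, 0, 0]],
    [0.5, [0, 0, 0], [0, 0, 0]],
    [0.6, [0, 0, 0], [0, 0, 0]],
    [0.7, [0, 0, 0], [0, 0, 0]],
    [0.7, [0, 0, 0], [0, 0, 0]],
    [0.7, [0, 0, 0], [0, 0, 0]],
    [0.7, [0, 0, 0], [0, 0, 0]],
    [0.7, [0, 0, -0.005], [0, 0, 0]],
    [0.7, [0, 0, -0.01], [0, 0, 0]],
    [0.7, [0, 0, -0.02], [0, 0, 0]]
  ],
  "grip_force": 20
}}

```text
time: 17.9
eef_pos: [0.4836, -0.1362, 0.0962]
tcp_rot: [0.978, -0.211, -0.002, -0.001]
contact_force: [-0.4, 0.5, 0.1]
opening: 0.693
finger_force: 0.0
```

Emit:
{"op": "move_arm", "data": {
  "moves": [
    [0.7, [0, 0, -0.02], [0, 0, 0]],
    [0.7, [0, 0, -0.02], [0, 0, 0]],
    [0.7, [0, 0, -0.02], [0, 0, 0]],
    [0.7, [0, 0, -0.02], [0, 0, 0]],
    [0.7, [0, 0, -0.02], [0, 0, 0]],
    [0.7, [0, 0, -0.02], [0, 0, 0]],
    [0.7, [0, 0, 0], [0, 0, 0]],
    [0.7, [0, 0, 0], [0, 0, 0]],
    [0.7, [0, 0, 0], [0, 0, 0]],
    [0.7, [0, 0, 0], [0, 0, 0]]
  ]
}}

```text
time: 18.73
eef_pos: [0.4844, -0.1365, 0.2159]
tcp_rot: [0.978, -0.211, -0.001, -0.0]
contact_force: [0.2, 0.7, -0.7]
opening: 0.702
finger_force: 0.0
```

Run:
```python
from h import *
c=cam("wrist"); a=save("wrist","pics/w5.png"); b=save("side","pics/s5.png")
cs=cam("side"); x,y=proj(cs,[.486,-.137,.07]).astype(int); X,Y=proj(c,[.486,-.137,.07]).astype(int)
cv2.imwrite("pics/fin.png",np.hstack([cv2.resize(b[y-45:y+45,x-60:x+60,::-1],(400,300),interpolation=cv2.INTER_CUBIC),cv2.resize(a[Y-60:Y+60,X-80:X+80,::-1],(400,300),interpolation=cv2.INTER_CUBIC)]))
w=cv2.inRange(a,(110,110,110),(255,255,255)); n,l,st,ce=cv2.connectedComponentsWithStats(w)
for i in range(1,n):
    if 15<st[i,4]<500 and np.hypot(*(ce[i]-[X,Y]))<30: print(st[i],[(z,ray(c,ce[i],z).round(4)) for z in (.096,.104)])
s=get_state(); print(s["eef_pos"],s["contact_force"],s["time"])
```

```text
[317 181   4  19  73] [(0.096, array([ 0.4918, -0.1389,  0.096 ])), (0.104, array([ 0.4934, -0.1397,  0.104 ]))]
[ 0.48443083 -0.13659803  0.21580445] [-0.35182638 -0.63520528 -0.40143591] 18.8333
```

View pics/fin.png

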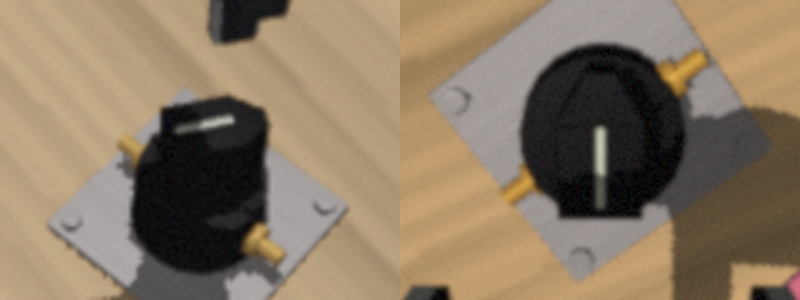

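The final view shows the handle seated upright on the boss at (200,130) left and (600,150) right, with the gripper clear. The depth matches too: the seating force came at mouth height ≈ 0.051–0.052. I'll hand it in.

```bash
python3 -c "
from plant import *
print(sign_off())"
```

```text
the job is handed in; nothing more can be done
None
```

The handle is snapped home on the switch's D-shaft and released, and the job was handed in at about 19 s. The highest measured wrist force was about 8 N, and the carton, wrench and bearing were not touched. `sign_off()` returned no verdict.

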